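# Two clarinet repair kits

## Task

Make up two repair kits from the parts on the bench top: the largest pad cup and the brass bell key go in the oak tray with two compartments, and the smallest pad cup, the black mouthpiece and the barrel go in the oak tray with three. Put one piece in each compartment (whichever you like within its tray), the same way up as it is now, lying flat on the compartment's floor, with the barrel standing on end. Leave the middle-sized pad cup and the brown jar where they are.

Things in the scene. Friction and masses are not known exactly. Their poses are not given: they have to be found in the camera images.
- tray_two: shallow oak tray, fixed to the bench, with two equal compartments in a row along its x axis, centred at x = -36.5 and +36.5 mm; outside 151 mm (x) by 122 mm (y), each compartment 68 mm (x) by 112 mm (y) inside, walls and dividers 5 mm thick; floor 4 mm and wall tops 12 mm above the underside; origin at the centre of the underside, z up
- tray_three: shallow oak tray, fixed to the bench, with three equal compartments in a row along its x axis, centred at x = -73, 0 and +73 mm; outside 224 mm (x) by 122 mm (y), each compartment 68 mm (x) by 112 mm (y) inside, walls and dividers 5 mm thick; floor 4 mm and wall tops 12 mm above the underside; origin at the centre of the underside, z up
- cup_large: largest of three: nickel-silver pad cup lying open side down, dome up: a round disc 36 mm across with an upright rim 9 mm high and a shallow dome above it, 13 mm high in all; origin at the centre of its underside, z up
- cup_middle: middle of three (not wanted in a kit): nickel-silver pad cup lying open side down, dome up: a round disc 27 mm across with an upright rim 8 mm high and a shallow dome above it, 12 mm high in all; origin at the centre of its underside, z up
- cup_small: smallest of three: nickel-silver pad cup lying open side down, dome up: a round disc 18 mm across with an upright rim 8 mm high and a shallow dome above it, 11 mm high in all; origin at the centre of its underside, z up
- mouthpiece: black clarinet mouthpiece lying along its x axis, 91 mm long (x from -44.5 to +46 mm), round body 27 mm across and 27 mm high with its axis 13.5 mm up and x from -27 to +28 mm (nickel band 28 mm across at x -4 to +14), tapering beak to +x, cork tenon 22 mm across to -x, a flat underneath so that it does not roll; origin at the middle of the underside, z up
- barrel: black clarinet barrel standing on end, a plain cylinder 33 mm across and 64 mm tall with a nickel ring at each end; origin at the centre of its underside, z up
- bell_key: brass bell key lying along its x axis, 90 mm long: a tube 9 mm across and 9 mm high (two collars 11 mm across at x -22 to -18 and +16 to +20 mm) from x -30 to +30 mm, a round cup 19 mm across and 10.5 mm high at the +x end, a flat touch plate 15 mm wide and 4 mm thick at the -x end; origin at the middle of the underside, z up; grip across the tube at its middle
- jar: squat brown glass jar with a black cap, 54 mm across and 50 mm tall, upright; origin at the centre of its underside. Not to be moved
There are look-alikes about, which are no part of the job. What is shaped like the mouthpiece but green or pink is not meant.

How it is judged (in metres and radians):
At the end, for the whole second after the job is handed in: Each kit piece in its named tray, one to a compartment (origin within 30 mm of its centre along tray x, 50 mm along y), underside 1 to 8 mm above the tray's underside, upright within 0.12 rad, under 10 mm/s; middle cup and jar within 25 mm of their starts, jar tilted under 0.2 rad (y of cup_large in the frame of tray_two between -0.05 and 0.05 m and z of cup_large in the frame of tray_two between 0.001 and 0.008 m and angle between each of cup_large, bell_key, cup_small, mouthpiece, barrel's own z axis and vertical below 0.12 rad and linear speed of each of cup_large, bell_key, cup_small, mouthpiece, barrel below 0.01 m/s and y of bell_key in the frame of tray_two between -0.05 and 0.05 m and z of bell_key in the frame of tray_two between 0.001 and 0.008 m and ((x of cup_large in the frame of tray_two between -0.0665 and -0.0065 m and x of bell_key in the frame of tray_two between 0.0065 and 0.0665 m) or (x of cup_large in the frame of tray_two between 0.0065 and 0.0665 m and x of bell_key in the frame of tray_two between -0.0665 and -0.0065 m)) and y of cup_small in the frame of tray_three between -0.05 and 0.05 m and z of cup_small in the frame of tray_three between 0.001 and 0.008 m and y of mouthpiece in the frame of tray_three between -0.05 and 0.05 m and z of mouthpiece in the frame of tray_three between 0.001 and 0.008 m and y of barrel in the frame of tray_three between -0.05 and 0.05 m and z of barrel in the frame of tray_three between 0.001 and 0.008 m and ((x of cup_small in the frame of tray_three between -0.103 and -0.043 m and x of mouthpiece in the frame of tray_three between -0.03 and 0.03 m and x of barrel in the frame of tray_three between 0.043 and 0.103 m) or (x of cup_small in the frame of tray_three between -0.103 and -0.043 m and x of mouthpiece in the frame of tray_three between 0.043 and 0.103 m and x of barrel in the frame of tray_three between -0.03 and 0.03 m) or (x of cup_small in the frame of tray_three between -0.03 and 0.03 m and x of mouthpiece in the frame of tray_three between -0.103 and -0.043 m and x of barrel in the frame of tray_three between 0.043 and 0.103 m) or (x of cup_small in the frame of tray_three between -0.03 and 0.03 m and x of mouthpiece in the frame of tray_three between 0.043 and 0.103 m and x of barrel in the frame of tray_three between -0.103 and -0.043 m) or (x of cup_small in the frame of tray_three between 0.043 and 0.103 m and x of mouthpiece in the frame of tray_three between -0.103 and -0.043 m and x of barrel in the frame of tray_three between -0.03 and 0.03 m) or (x of cup_small in the frame of tray_three between 0.043 and 0.103 m and x of mouthpiece in the frame of tray_three between -0.03 and 0.03 m and x of barrel in the frame of tray_three between -0.103 and -0.043 m)) and distance of each of cup_middle, jar from where it was at the start of the episode below 0.025 m and angle between jar's own z axis and vertical below 0.2 rad); the robot touches nothing.
It fails at once if the middle-sized pad cup or the jar is moved more than 25 mm, or the jar is tipped (distance of any of cup_middle, jar from where it was at the start of the episode above 0.025 m or angle between jar's own z axis and vertical above 0.3 rad).
It also fails if it takes over 131 s, if anything falls off the work surface, if the arm or the gripper's body presses on something with over 40 N, if the wrist force passes 120 N, or if a joint passes its speed limit or range.

## Robot

A 6-joint arm with a two-finger parallel gripper is mounted at the origin on the work surface. World frame = base frame: x ahead of the robot, y to its left, z up, the work surface at z = 0. Lengths are in m, angles in degrees, forces in N, time in s.
With the tool pointing down it reaches from about 0.35 to 0.875 m from the base axis. Payload 4.2 kg.
Tool frame: the origin (TCP) lies midway between the tips of the shut fingers; the grasp point (between the pads) lies 19 mm behind it; z points along the fingers, y is the line along which they close (so a half turn about z gives the same grasp; the last joint's range is limited). The gripper opens to 87 mm and grips with 3 to 60 N. Pads are 19 mm wide; open, the fingers measure 117 mm over their backs; the gripper's body (75 mm by 190 mm) begins 51 mm behind the grasp point.
Start: joints at [90.562, 22.042, 0.453, 0, -68.411, -14.817], TCP at [0.154, 0.606, 0.223] pointing down, gripper open.
Joint ranges: [-179.83, 179.83], [-69.29, 118.12], [-61.27, 80.66], [-181.25, 117.63], [-171.15, -9.14], [-177.46, 177.46]. Speed limits (degrees/s): [159.86, 159.86, 180, 180, 180, 180].

## Interface

Orientations are given as a 3x3 rotation matrix whose columns are the frame's x, y, z axes.
In Python, from station import * gives the robot as it stands. The module is installed in compiled form; this text tells all that it offers.
- The arm moves only by the tool servo_tool, never from a script. Its argument "deltas" is a list of rows, each an object of numbers: "tx", "ty", "tz": the shift along the tool's x, y, z in mm; "ax", "ay", "az": the turn, a rotation vector about the tool's x, y, z in rad; "claw": the finger opening in mm, from 0 to 87. In form: [{"tx": .., "ty": .., "tz": .., "ax": .., "ay": .., "az": .., "claw": ..}, ...]. A call has 1 to 12 rows; each row is the pose to reach, as a shift and turn from the pose commanded when the call began, along the tool's axes at that moment; what a row does not reach only later rows make up. A row lasts 1/12 s, in which the tool goes at most 41.7 mm and 7.16 degrees, less where a joint would pass 70% of its speed; a pose out of reach is approached as far as the arm can. A call with a gripper value outside its range is refused whole. The fingers move at their own pace and stop on an object; the grip force is fixed at half the most. Time passes only in rows, so rows that repeat a pose let the fingers close. It gives the time, the measured TCP pose, the force, the opening and the grip force at its end, in the units of the state.
- sense(): the state, without advancing time (a new reading comes with each control period).
- capture(name): name is "scene" or "top"; returns the picture (400x640x3 uint8, blue, green, red); there is no depth.
- calibration(name): a dict with "fx", "fy", "cx", "cy" (pixels), "cam_to_world" (4x4, takes a point from camera to world coordinates). Camera axes: x right, y down, z forward; pixel columns grow to the right and rows downward; lengths in m; the calibration is good to about 2 mm. A picture is of the moment at which its call begins. calibration takes no time and is no camera call.
- finish_job(): hands the job in; it is judged then, once.
Trained networks look in the newest picture that a camera, given by its name, has taken for a name from the list of things; names that differ only in an ending like _2 or _b are one class to them, and where a whole thing is asked for, a point or a joint stands for the part that bears it (a point fixed in the world has none). Each returns a list of dicts, best first, with "confidence" (0 to 1); they miss things now and then, are a little off and sometimes report something else, mostly with a low value. They report only what shows in the picture. A call takes as long as a camera call. They do not tell look-alikes from the thing itself.
- recognise(label, camera): "xyz" ([x, y, z] in m, in the coordinates of the camera as it stood for that picture, good to about 4 mm: the middle of the surface that is visible of it).
- trace(label, camera): "mask" (400x640 bool, what is visible of it).
The state is a dict: "time_s": time; "joints": joint angles; "joint_velocities": joint speeds; "effort": joint torques, N m; "tcp_pos": TCP position; "ee_rot": TCP orientation; "wrist_force": force on the tool from outside, world axes, zero at the start; "moment": the same for the moment, N m; "gripper_width": opening from 0.0 (shut) to 1.0 (fully open); "gripper_force": force on a finger pad.
Only numpy, scipy, OpenCV 4.12 (cv2) and the standard library are available. Lean on these libraries where they do the work, as an engineer would, in place of code of your own. Each camera call takes 0.05 s, during which the arm holds its last target. There are 200 camera calls.

## Working session

There is one attempt and no reset: what is moved stays moved. The work goes in short steps, Python scripts to look and compute and a tool call to move; the robot and the scene stay as the last step left them, time stands still between calls to the robot, and variables do not carry over. Pictures are saved under pics/ and viewed, at most 14 in all, crops included, and the job is handed in when it is done.

Besides the shell and the picture viewer there is one more tool, called after "Call:" in YAML: its name, and indented under it one key for each argument. servo_tool: Moves the arm, as the interface text tells. Its arguments: {"type":"object","properties":{"deltas":{"type":"array","items":{"type":"object","properties":{"tx":{"type":"number"},"ty":{"type":"number"},"tz":{"type":"number"},"ax":{"type":"number"},"ay":{"type":"number"},"az":{"type":"number"},"claw":{"type":"number"}}}}},"required":["deltas"]}

```bash
mkdir -p pics
cat > h.py <<'E'
from station import *
import numpy as np, cv2
def w(cam,p):
    T=np.array(calibration(cam)["cam_to_world"]); return T[:3,:3]@np.array(p)+T[:3,3]
def ray(cam,u,v,z):
    c=calibration(cam);T=np.array(c["cam_to_world"])
    d=T[:3,:3]@np.array([(u-c["cx"])/c["fx"],(v-c["cy"])/c["fy"],1]);o=T[:3,3]
    return o+d*(z-o[2])/d[2]
def px(cam,p):
    c=calibration(cam);T=np.array(c["cam_to_world"]);q=T[:3,:3].T@(np.array(p)-T[:3,3])
    return [round(c["fx"]*q[0]/q[2]+c["cx"]),round(c["fy"]*q[1]/q[2]+c["cy"])]
E
python3 - <<'E'
from h import *
for c in ("scene","top"):
    im=capture(c);cv2.imwrite(f"pics/{c}0.png",im)
    T=np.array(calibration(c)["cam_to_world"]);print(c,T[:3,3].round(3),T[:3,2].round(2))
    for n in "tray_two tray_three cup_large cup_middle cup_small mouthpiece barrel bell_key jar".split():
        for r in recognise(n,c)[:4]:
            p=w(c,r["xyz"]);print(n,round(r["confidence"],2),p.round(3),px(c,p))
s=sense();print(s["time_s"],s["ee_rot"],s["tcp_pos"])
E
```

```text
scene [0.907 0.335 0.6  ] [-0.45 -0.48 -0.76]
tray_two 0.62 [0.525 0.281 0.003] [473, 301]
tray_three 0.86 [ 0.56  -0.263  0.003] [239, 144]
cup_large 0.63 [ 0.562 -0.1    0.01 ] [290, 182]
cup_middle 0.67 [0.567 0.009 0.011] [329, 215]
cup_small 0.44 [0.673 0.111 0.007] [327, 289]
mouthpiece 0.93 [ 0.472 -0.013  0.028] [355, 175]
mouthpiece 0.81 [0.567 0.117 0.023] [375, 247]
mouthpiece 0.57 [0.704 0.228 0.026] [372, 352]
barrel 0.91 [0.44  0.113 0.048] [422, 194]
bell_key 0.87 [ 0.675 -0.127  0.006] [234, 208]
jar 0.59 [0.69  0.011 0.041] [275, 246]
top [5.040e-01 1.000e-03 1.022e+00] [ 0.07  0.   -1.  ]
tray_two 0.58 [0.519 0.279 0.004] [193, 226]
tray_three 0.61 [ 0.549 -0.262  0.005] [431, 209]
cup_large 0.67 [ 0.559 -0.107  0.017] [363, 205]
cup_middle 0.5 [0.564 0.004 0.013] [314, 204]
cup_small 0.44 [0.67  0.109 0.015] [267, 158]
mouthpiece 0.8 [0.697 0.225 0.019] [215, 147]
mouthpiece 0.64 [ 0.466 -0.021  0.027] [326, 247]
mouthpiece 0.63 [0.562 0.108 0.024] [267, 205]
barrel 0.59 [0.436 0.105 0.066] [267, 263]
bell_key 0.48 [ 0.674 -0.118  0.012] [367, 155]
bell_key 0.45 [ 0.549 -0.265  0.006] [432, 209]
jar 0.64 [ 0.678 -0.     0.054] [315, 151]
1.0 [[ 9.69199383e-01 -2.46277397e-01 -2.06646924e-05]
 [-2.46277397e-01 -9.69199383e-01 -1.52139183e-05]
 [-1.62813629e-05  1.98345669e-05 -1.00000000e+00]] [0.15387499 0.60573276 0.2225443 ]
```

```bash
python3 -c "
import cv2
a=cv2.imread('pics/top0.png');cv2.imwrite('pics/topcrop.png',cv2.resize(a[100:300,130:530],None,fx=2,fy=2,interpolation=3))"
```

```text
(no output)
```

View pics/scene0.png

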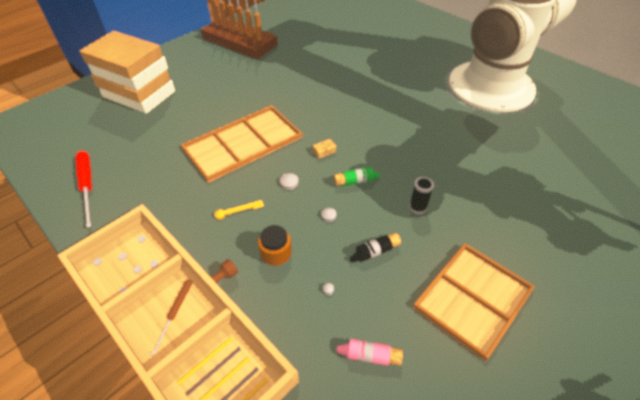

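View pics/topcrop.png

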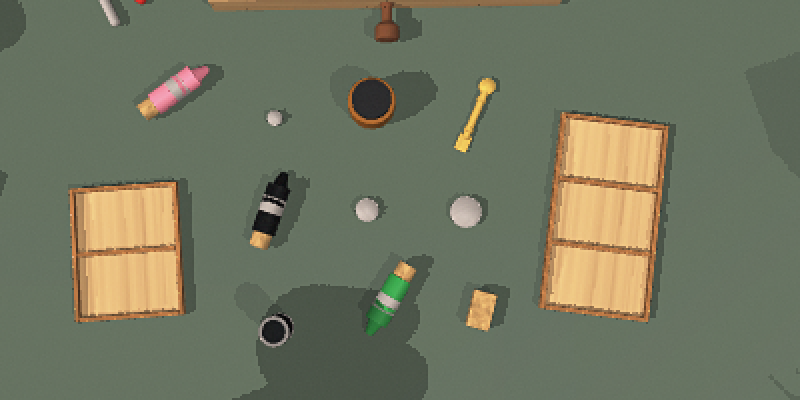

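The scene shows three cups: large at top-view pixel (363,206), middle at (314,205) and small at (267,159). The sizes clearly differ, and the large and small cups are wanted. There are three mouthpiece shapes: black at (265,205), green at (325,248) and pink at (217,146). The enlarged top crop confirms the black one. Next I'll get precise poses.

Run:
```python
from h import *
capture("top")
H=dict(tray_two=.012,tray_three=.012,cup_large=.009,cup_middle=.008,cup_small=.008,mouthpiece=.0135,barrel=.064,bell_key=.006,jar=.05)
vis=cv2.imread("pics/top0.png")
for n,h in H.items():
    for r in trace(n,"top")[:4]:
        m=r["mask"].astype(np.uint8);cs,_=cv2.findContours(m,0,1)
        if not cs: continue
        c=max(cs,key=cv2.contourArea);ys,xs=np.nonzero(m)
        P=np.array([ray("top",u,v,h)[:2] for u,v in zip(xs,ys)])
        (ctr,sz,a)=cv2.minAreaRect((P*1000).astype(np.float32))
        B=cv2.boxPoints((ctr,sz,a))
        e=B[1]-B[0];f=B[2]-B[1];l=e if np.hypot(*e)>np.hypot(*f) else f
        print(n,round(r["confidence"],2),len(xs),"px",xs.mean().round(1),ys.mean().round(1),"cen",(P.mean(0)*1000).round(1),"rect",np.round(ctr,1),np.round(sz,1),"long ang",round(np.degrees(np.arctan2(l[1],l[0]))%180,1), "med BGR",np.median(vis[ys,xs],axis=0))
        cv2.drawContours(vis,[c],-1,(255,0,255),1)
cv2.imwrite("pics/top1.png",cv2.resize(vis[130:290,150:500],None,fx=2.28,fy=2.28,interpolation=0))
```

```text
Traceback (most recent call last):
  File "h.py", line 6, in ray
    c=calibration(cam);T=np.array(c["cam_to_world"])
ValueError: time passes only in moves, steps and waits
```

```bash
sed -i 's/calibration(cam)/cal(cam)/g; 2a import functools\ncal=functools.lru_cache(calibration)' h.py
cat > m.py <<'E'
from h import *
import sys
H=dict(tray_two=.012,tray_three=.012,cup_large=.009,cup_middle=.008,cup_small=.008,mouthpiece=.0135,barrel=.064,bell_key=.006,jar=.05)
def run(out,names=H,cam="top",crop=True):
    vis=capture(cam);raw=vis.copy()
    for n in names:
        h=H[n]
        for r in trace(n,cam)[:4]:
            m=r["mask"].astype(np.uint8);cs,_=cv2.findContours(m,0,1)
            if not cs: continue
            ys,xs=np.nonzero(m)
            P=np.array([ray(cam,u,v,h)[:2] for u,v in zip(xs,ys)])
            ctr,sz,a=cv2.minAreaRect((P*1000).astype(np.float32));B=cv2.boxPoints((ctr,sz,a))
            e=B[1]-B[0];f=B[2]-B[1];l=e if np.hypot(*e)>np.hypot(*f) else f
            print(n,round(r["confidence"],2),len(xs),"px",xs.mean().round(1),ys.mean().round(1),"cen",(P.mean(0)*1000).round(1),"rect",np.round(ctr,1),np.round(sz,1),"ang",round(np.degrees(np.arctan2(l[1],l[0]))%180,1),"BGR",np.median(raw[ys,xs],axis=0))
            cv2.drawContours(vis,cs,-1,(255,0,255),1)
    if crop: vis=cv2.resize(vis[130:290,150:500],None,fx=2.28,fy=2.28,interpolation=0)
    cv2.imwrite("pics/"+out,vis)
if __name__=="__main__": run(sys.argv[1],*([sys.argv[2].split()] if len(sys.argv)>2 else []))
E
python3 m.py top1.png
```

```text
tray_two 0.57 3658 px 192.9 225.7 cen [519.4 277. ] rect [520.2 276.6] [153.6 124.4] ang 3.1 BGR [125. 186. 231.]
tray_three 0.61 5376 px 431.7 207.9 cen [ 550.7 -262.2] rect [ 550.3 -262. ] [124.9 226.1] ang 171.8 BGR [125. 187. 232.]
cup_large 0.6 157 px 362.4 205.8 cen [ 558.  -106.3] rect [ 558.7 -106.4] [29.5 29.6] ang 178.7 BGR [172. 181. 194.]
cup_small 0.54 26 px 266.9 158.7 cen [669.5 109.4] rect [669.9 109.1] [ 9.2 11.6] ang 179.5 BGR [173.  183.5 195.5]
mouthpiece 0.77 369 px 264.8 205.5 cen [562.1 114.4] rect [563.8 114.2] [25.1 86.3] ang 161.0 BGR [29. 29. 28.]
mouthpiece 0.67 435 px 324.4 248.1 cen [464.4 -18.5] rect [462.3 -16.9] [28.4 89.6] ang 147.8 BGR [ 74. 136.  63.]
barrel 0.52 233 px 267.5 264.6 cen [433.4 104.1] rect [432.6 104. ] [36.1 33.7] ang 89.1 BGR [37. 36. 39.]
barrel 0.49 5389 px 431.6 208.3 cen [ 547.5 -248.3] rect [ 548.7 -248.4] [117.5 212.3] ang 171.8 BGR [125. 187. 232.]
barrel 0.47 519 px 315.1 150.6 cen [676.3  -0.9] rect [676.5  -0.8] [51.9 54.6] ang 179.0 BGR [45. 45. 46.]
bell_key 0.73 211 px 367.1 157.1 cen [ 669.6 -120. ] rect [ 670.2 -119.4] [17.4 91.2] ang 154.1 BGR [ 86. 186. 235.]
bell_key 0.62 45 px 266.9 158.6 cen [670.1 109.5] rect [670.3 109.4] [13.8 16.2] ang 179.5 BGR [166. 174. 189.]
jar 0.64 504 px 315.8 150.8 cen [678.4  -2.5] rect [677.9  -3. ] [52.7 53.2] ang 179.0 BGR [45. 45. 46.]
jar 0.42 37 px 267.0 159.0 cen [661.9 104.6] rect [661.9 104.6] [12.6 12.4] ang 44.0 BGR [170. 179. 193.]
```

View pics/top1.png

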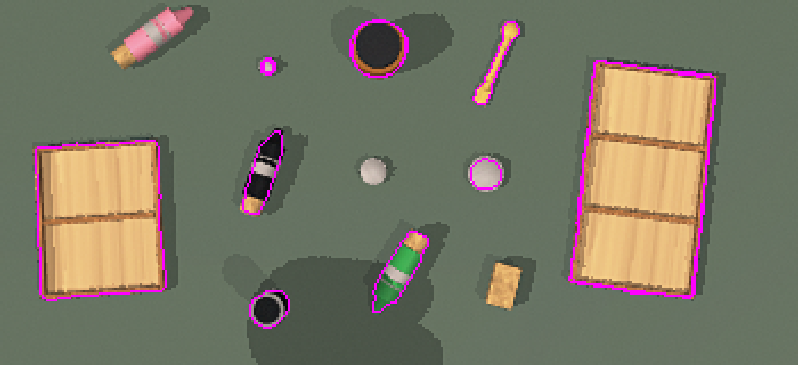

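```bash
cat > d.py <<'E'
# usage: d.py x,y,z,psi ...  (mm, deg): deltas from the measured pose
from h import *
import sys
s=sense();p=np.array(s["tcp_pos"])*1000;R=np.array(s["ee_rot"]);psi=np.degrees(np.arctan2(R[1,0],R[0,0]))
print("t",s["time_s"],"p",p.round(1),"psi",round(psi,2),"w",round(s["gripper_width"]*87,1),"F",np.round(s["wrist_force"],1))
for a in sys.argv[1:]:
    x,y,z,q=map(float,a.split(","))
    d=R.T@(np.array([x,y,z])-p);az=-np.radians((q-psi+180)%360-180)
    print(a,"-> txyz",d.round(1),"az",round(az,4),"rows",round(np.linalg.norm(d)/41.7,1))
E
python3 d.py 558,-106,80,0 558,-106,2.5,0
```

```text
t 1.65 p [153.9 605.7 222.5] psi -14.26 w 87.2 F [ 0.4  0.  -0.2]
558,-106,80,0 -> txyz [566.9 590.3 142.6] az -0.2488 rows 19.9
558,-106,2.5,0 -> txyz [566.9 590.3 220.1] az -0.2488 rows 20.3
```

Call:
servo_tool:
  deltas:
    - {"tx":566.9,"ty":590.3,"tz":142.6,"az":-0.2488,"claw":60}
    - {"tx":566.9,"ty":590.3,"tz":142.6,"az":-0.2488,"claw":60}
    - {"tx":566.9,"ty":590.3,"tz":142.6,"az":-0.2488,"claw":60}
    - {"tx":566.9,"ty":590.3,"tz":142.6,"az":-0.2488,"claw":60}
    - {"tx":566.9,"ty":590.3,"tz":142.6,"az":-0.2488,"claw":60}
    - {"tx":566.9,"ty":590.3,"tz":142.6,"az":-0.2488,"claw":60}
    - {"tx":566.9,"ty":590.3,"tz":142.6,"az":-0.2488,"claw":60}
    - {"tx":566.9,"ty":590.3,"tz":142.6,"az":-0.2488,"claw":60}
    - {"tx":566.9,"ty":590.3,"tz":142.6,"az":-0.2488,"claw":60}
    - {"tx":566.9,"ty":590.3,"tz":142.6,"az":-0.2488,"claw":60}
    - {"tx":566.9,"ty":590.3,"tz":142.6,"az":-0.2488,"claw":60}
    - {"tx":566.9,"ty":590.3,"tz":142.6,"az":-0.2488,"claw":60}

```text
schema error: expected keys tx, ty, tz, ax, ay, az, claw
```

```bash
python3 d.py 558,-106,80,0 558,-106,2.5,0
```

```text
t 1.65 p [153.9 605.7 222.5] psi -14.26 w 87.2 F [ 0.4  0.  -0.2]
558,-106,80,0 -> txyz [566.9 590.3 142.6] az -0.2488 rows 19.9
558,-106,2.5,0 -> txyz [566.9 590.3 220.1] az -0.2488 rows 20.3
```

Call:
servo_tool:
  deltas:
    - {"tx":567,"ty":590,"tz":143,"ax":0,"ay":0,"az":-0.249,"claw":60}
    - {"tx":567,"ty":590,"tz":143,"ax":0,"ay":0,"az":-0.249,"claw":60}
    - {"tx":567,"ty":590,"tz":143,"ax":0,"ay":0,"az":-0.249,"claw":60}
    - {"tx":567,"ty":590,"tz":143,"ax":0,"ay":0,"az":-0.249,"claw":60}
    - {"tx":567,"ty":590,"tz":143,"ax":0,"ay":0,"az":-0.249,"claw":60}
    - {"tx":567,"ty":590,"tz":143,"ax":0,"ay":0,"az":-0.249,"claw":60}
    - {"tx":567,"ty":590,"tz":143,"ax":0,"ay":0,"az":-0.249,"claw":60}
    - {"tx":567,"ty":590,"tz":143,"ax":0,"ay":0,"az":-0.249,"claw":60}
    - {"tx":567,"ty":590,"tz":143,"ax":0,"ay":0,"az":-0.249,"claw":60}
    - {"tx":567,"ty":590,"tz":143,"ax":0,"ay":0,"az":-0.249,"claw":60}
    - {"tx":567,"ty":590,"tz":143,"ax":0,"ay":0,"az":-0.249,"claw":60}
    - {"tx":567,"ty":590,"tz":143,"ax":0,"ay":0,"az":-0.249,"claw":60}

```text
time_s: 2.65
tcp_pos: [0.3979, 0.1758, 0.1367]
ee_rot: [[1.0, 0.001, 0.001], [0.001, -1.0, 0.001], [0.001, -0.001, -1.0]]
wrist_force: [0.5, -0.1, 0.3]
gripper_width: 0.69
gripper_force: 0.0
```

```bash
python3 d.py 558,-106,80,0 558,-106,2.5,0
```

```text
t 2.65 p [397.9 175.8 136.7] psi 0.06 w 60.0 F [ 0.5 -0.1  0.3]
558,-106,80,0 -> txyz [159.7 282.1  56.6] az 0.001 rows 7.9
558,-106,2.5,0 -> txyz [159.7 282.1 134.1] az 0.001 rows 8.4
```

Call:
servo_tool:
  deltas:
    - {"tx":160,"ty":282,"tz":57,"ax":0,"ay":0,"az":0,"claw":60}
    - {"tx":160,"ty":282,"tz":57,"ax":0,"ay":0,"az":0,"claw":60}
    - {"tx":160,"ty":282,"tz":57,"ax":0,"ay":0,"az":0,"claw":60}
    - {"tx":160,"ty":282,"tz":57,"ax":0,"ay":0,"az":0,"claw":60}
    - {"tx":160,"ty":282,"tz":57,"ax":0,"ay":0,"az":0,"claw":60}
    - {"tx":160,"ty":282,"tz":57,"ax":0,"ay":0,"az":0,"claw":60}
    - {"tx":160,"ty":282,"tz":57,"ax":0,"ay":0,"az":0,"claw":60}
    - {"tx":160,"ty":282,"tz":57,"ax":0,"ay":0,"az":0,"claw":60}
    - {"tx":160,"ty":282,"tz":57,"ax":0,"ay":0,"az":0,"claw":60}
    - {"tx":160,"ty":282,"tz":95,"ax":0,"ay":0,"az":0,"claw":60}
    - {"tx":160,"ty":282,"tz":120,"ax":0,"ay":0,"az":0,"claw":60}
    - {"tx":160,"ty":282,"tz":134,"ax":0,"ay":0,"az":0,"claw":60}

```text
time_s: 3.65
tcp_pos: [0.5553, -0.1049, -0.0001]
ee_rot: [[1.0, -0.001, -0.005], [-0.001, -1.0, -0.0], [-0.005, 0.0, -1.0]]
wrist_force: [-21.7, 22.0, 147.3]
gripper_width: 0.69
gripper_force: 93.8
```

Call:
servo_tool:
  deltas:
    - {"tx":0,"ty":0,"tz":0,"ax":0,"ay":0,"az":0,"claw":30}
    - {"tx":0,"ty":0,"tz":0,"ax":0,"ay":0,"az":0,"claw":30}
    - {"tx":0,"ty":0,"tz":0,"ax":0,"ay":0,"az":0,"claw":30}
    - {"tx":0,"ty":0,"tz":0,"ax":0,"ay":0,"az":0,"claw":30}
    - {"tx":0,"ty":0,"tz":0,"ax":0,"ay":0,"az":0,"claw":30}
    - {"tx":0,"ty":0,"tz":0,"ax":0,"ay":0,"az":0,"claw":30}

```text
time_s: 4.15
tcp_pos: [0.5574, -0.1043, 0.0028]
ee_rot: [[1.0, 0.0, 0.001], [0.0, -1.0, 0.0], [0.001, -0.0, -1.0]]
wrist_force: [-0.1, -0.0, 0.1]
gripper_width: 0.397
gripper_force: 30.0
```

```bash
python3 d.py 558,-106,100,0 484,275,100,3 484,275,7,3
```

```text
t 4.15 p [ 557.4 -104.3    2.8] psi 0.02 w 34.5 F [-0.1 -0.   0.1]
558,-106,100,0 -> txyz [  0.7   1.7 -97.2] az 0.0003 rows 2.3
484,275,100,3 -> txyz [ -73.2 -379.4  -97.3] az -0.0521 rows 9.6
484,275,7,3 -> txyz [ -73.3 -379.4   -4.3] az -0.0521 rows 9.3
```

The wrist force read 147 N at the end of that descent. The tool overshot by about 3 mm and the fingertips hit the bench. That is over the 120 N limit and may already have failed the run. I'll carry on with gentler descents.

Call:
servo_tool:
  deltas:
    - {"tx":0,"ty":0,"tz":-15,"ax":0,"ay":0,"az":0,"claw":30}
    - {"tx":0,"ty":0,"tz":-45,"ax":0,"ay":0,"az":0,"claw":30}
    - {"tx":-10,"ty":-30,"tz":-75,"ax":0,"ay":0,"az":-0.052,"claw":30}
    - {"tx":-18,"ty":-66,"tz":-97,"ax":0,"ay":0,"az":-0.052,"claw":30}
    - {"tx":-25,"ty":-105,"tz":-97,"ax":0,"ay":0,"az":-0.052,"claw":30}
    - {"tx":-32,"ty":-145,"tz":-97,"ax":0,"ay":0,"az":-0.052,"claw":30}
    - {"tx":-40,"ty":-185,"tz":-97,"ax":0,"ay":0,"az":-0.052,"claw":30}
    - {"tx":-48,"ty":-225,"tz":-97,"ax":0,"ay":0,"az":-0.052,"claw":30}
    - {"tx":-55,"ty":-265,"tz":-97,"ax":0,"ay":0,"az":-0.052,"claw":30}
    - {"tx":-62,"ty":-305,"tz":-97,"ax":0,"ay":0,"az":-0.052,"claw":30}
    - {"tx":-69,"ty":-345,"tz":-97,"ax":0,"ay":0,"az":-0.052,"claw":30}
    - {"tx":-74,"ty":-375,"tz":-97,"ax":0,"ay":0,"az":-0.052,"claw":30}

```text
time_s: 5.15
tcp_pos: [0.4824, 0.2735, 0.0998]
ee_rot: [[0.999, 0.054, 0.001], [0.054, -0.999, 0.001], [0.001, -0.001, -1.0]]
wrist_force: [0.5, -0.1, -0.2]
gripper_width: 0.393
gripper_force: 30.0
```

```bash
python3 d.py 484,275,30,3 484,275,7.5,3
python3 - <<'E'
from h import *
cv2.imwrite("pics/s2.png",cv2.resize(capture("scene")[150:400,300:620],None,fx=2,fy=2))
E
```

```text
t 5.15 p [482.4 273.5  99.8] psi 3.1 w 34.2 F [ 0.5 -0.1 -0.2]
484,275,30,3 -> txyz [ 1.6 -1.4 69.8] az 0.0018 rows 1.7
484,275,7.5,3 -> txyz [ 1.6 -1.3 92.3] az 0.0018 rows 2.2
```

View pics/s2.png

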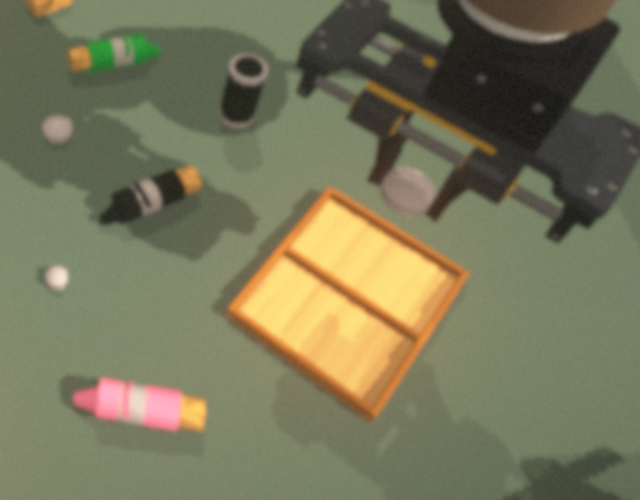

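The picture shows the large cup held level between the pads at crop (408,190), above the tray side. I'll lower it gently.

Call:
servo_tool:
  deltas:
    - {"tx":1,"ty":-1,"tz":30,"ax":0,"ay":0,"az":0,"claw":30}
    - {"tx":1,"ty":-1,"tz":55,"ax":0,"ay":0,"az":0,"claw":30}
    - {"tx":1,"ty":-1,"tz":72,"ax":0,"ay":0,"az":0,"claw":30}
    - {"tx":1,"ty":-1,"tz":82,"ax":0,"ay":0,"az":0,"claw":30}
    - {"tx":1,"ty":-1,"tz":87,"ax":0,"ay":0,"az":0,"claw":30}
    - {"tx":1,"ty":-1,"tz":90,"ax":0,"ay":0,"az":0,"claw":30}
    - {"tx":1,"ty":-1,"tz":91,"ax":0,"ay":0,"az":0,"claw":30}
    - {"tx":1,"ty":-1,"tz":91.5,"ax":0,"ay":0,"az":0,"claw":30}
    - {"tx":1,"ty":-1,"tz":91.5,"ax":0,"ay":0,"az":0,"claw":30}

```text
time_s: 5.95
tcp_pos: [0.4847, 0.272, 0.0089]
ee_rot: [[0.999, 0.052, 0.001], [0.052, -0.999, 0.001], [0.001, -0.001, -1.0]]
wrist_force: [-0.3, -0.5, -0.9]
gripper_width: 0.399
gripper_force: 30.0
```

Call:
servo_tool:
  deltas:
    - {"tx":0,"ty":0,"tz":0,"ax":0,"ay":0,"az":0,"claw":50}
    - {"tx":0,"ty":0,"tz":0,"ax":0,"ay":0,"az":0,"claw":50}
    - {"tx":0,"ty":0,"tz":0,"ax":0,"ay":0,"az":0,"claw":50}
    - {"tx":0,"ty":0,"tz":0,"ax":0,"ay":0,"az":0,"claw":50}
    - {"tx":0,"ty":0,"tz":-10,"ax":0,"ay":0,"az":0,"claw":50}
    - {"tx":0,"ty":0,"tz":-45,"ax":0,"ay":0,"az":0,"claw":50}
    - {"tx":0,"ty":0,"tz":-80,"ax":0,"ay":0,"az":0,"claw":50}
    - {"tx":0,"ty":0,"tz":-92,"ax":0,"ay":0,"az":0,"claw":50}

```text
time_s: 6.62
tcp_pos: [0.4866, 0.2734, 0.1057]
ee_rot: [[0.999, 0.054, 0.007], [0.054, -0.999, 0.005], [0.008, -0.005, -1.0]]
wrist_force: [0.2, 1.3, 0.9]
gripper_width: 0.575
gripper_force: 0.0
```

```bash
python3 d.py 670,-119,100,-23 670,-119,4,-23
python3 - <<'E'
from h import *
capture("top")
for r in trace("bell_key","top")[:1]:
    ys,xs=np.nonzero(r["mask"]);P=np.array([ray("top",u,v,.006)[:2]*1000 for u,v in zip(xs,ys)],np.float32)
    m,e=cv2.PCACompute(P,mean=None);q=(P-m)@e[0];print(m,e[0],np.degrees(np.arctan2(e[0][1],e[0][0])),q.min(),q.max())
    print("mid",m[0]+e[0]*(q.min()+q.max())/2)
E
```

```text
t 6.6167 p [486.6 273.4 105.7] psi 3.07 w 50.0 F [0.2 1.3 0.9]
670,-119,100,-23 -> txyz [162.1 401.7   5. ] az 0.4551 rows 10.4
670,-119,4,-23 -> txyz [161.3 402.2 101. ] az 0.4551 rows 10.7
[[ 669.7009  -119.75427]] [ 0.91031367 -0.4139191 ] -24.451265 -45.302364 45.004444
mid [ 669.5653  -119.69261]
```

Call:
servo_tool:
  deltas:
    - {"tx":163,"ty":402,"tz":0,"ax":0,"ay":0,"az":0.48,"claw":30}
    - {"tx":163,"ty":402,"tz":0,"ax":0,"ay":0,"az":0.48,"claw":30}
    - {"tx":163,"ty":402,"tz":0,"ax":0,"ay":0,"az":0.48,"claw":30}
    - {"tx":163,"ty":402,"tz":0,"ax":0,"ay":0,"az":0.48,"claw":30}
    - {"tx":163,"ty":402,"tz":0,"ax":0,"ay":0,"az":0.48,"claw":30}
    - {"tx":163,"ty":402,"tz":0,"ax":0,"ay":0,"az":0.48,"claw":30}
    - {"tx":163,"ty":402,"tz":0,"ax":0,"ay":0,"az":0.48,"claw":30}
    - {"tx":163,"ty":402,"tz":0,"ax":0,"ay":0,"az":0.48,"claw":30}
    - {"tx":163,"ty":402,"tz":0,"ax":0,"ay":0,"az":0.48,"claw":30}
    - {"tx":163,"ty":402,"tz":0,"ax":0,"ay":0,"az":0.48,"claw":30}
    - {"tx":163,"ty":402,"tz":0,"ax":0,"ay":0,"az":0.48,"claw":30}
    - {"tx":163,"ty":402,"tz":0,"ax":0,"ay":0,"az":0.48,"claw":30}

```text
time_s: 7.72
tcp_pos: [0.6681, -0.1256, 0.0981]
ee_rot: [[0.908, -0.42, -0.002], [-0.42, -0.908, -0.0], [-0.002, 0.001, -1.0]]
wrist_force: [-0.4, 0.7, -0.2]
gripper_width: 0.345
gripper_force: 0.0
```

Call:
servo_tool:
  deltas:
    - {"tx":0,"ty":0,"tz":0,"ax":0,"ay":0,"az":0,"claw":30}
    - {"tx":0,"ty":0,"tz":0,"ax":0,"ay":0,"az":0,"claw":30}
    - {"tx":0,"ty":0,"tz":0,"ax":0,"ay":0,"az":0,"claw":30}

```text
time_s: 7.97
tcp_pos: [0.6672, -0.1201, 0.0997]
ee_rot: [[0.91, -0.414, -0.001], [-0.414, -0.91, 0.0], [-0.001, 0.0, -1.0]]
wrist_force: [-0.2, 0.5, -0.3]
gripper_width: 0.342
gripper_force: 0.0
```

```bash
python3 d.py 669.6,-119.7,4,-24.5
```

```text
t 7.9667 p [ 667.2 -120.1   99.7] psi -24.43 w 29.8 F [-0.2  0.5 -0.3]
669.6,-119.7,4,-24.5 -> txyz [ 2.1 -1.4 95.7] az 0.0012 rows 2.3
```

Call:
servo_tool:
  deltas:
    - {"tx":2,"ty":-1,"tz":30,"ax":0,"ay":0,"az":0,"claw":30}
    - {"tx":2,"ty":-1,"tz":55,"ax":0,"ay":0,"az":0,"claw":30}
    - {"tx":2,"ty":-1,"tz":73,"ax":0,"ay":0,"az":0,"claw":30}
    - {"tx":2,"ty":-1,"tz":84,"ax":0,"ay":0,"az":0,"claw":30}
    - {"tx":2,"ty":-1,"tz":90,"ax":0,"ay":0,"az":0,"claw":30}
    - {"tx":2,"ty":-1,"tz":94,"ax":0,"ay":0,"az":0,"claw":30}
    - {"tx":2,"ty":-1,"tz":96,"ax":0,"ay":0,"az":0,"claw":30}
    - {"tx":2,"ty":-1,"tz":97,"ax":0,"ay":0,"az":0,"claw":5}
    - {"tx":2,"ty":-1,"tz":97,"ax":0,"ay":0,"az":0,"claw":5}
    - {"tx":2,"ty":-1,"tz":97,"ax":0,"ay":0,"az":0,"claw":5}
    - {"tx":2,"ty":-1,"tz":97,"ax":0,"ay":0,"az":0,"claw":5}
    - {"tx":2,"ty":-1,"tz":97,"ax":0,"ay":0,"az":0,"claw":5}

```text
time_s: 8.97
tcp_pos: [0.6706, -0.1214, 0.0037]
ee_rot: [[0.91, -0.415, 0.001], [-0.415, -0.91, -0.0], [0.001, -0.001, -1.0]]
wrist_force: [-0.3, 0.8, 1.8]
gripper_width: 0.092
gripper_force: 29.2
```

```bash
python3 d.py 669.6,-119.7,100,-24.5 556,279,100,3 556,279,30,3
```

```text
t 8.9667 p [ 670.6 -121.4    3.7] psi -24.51 w 8.0 F [-0.3  0.8  1.8]
669.6,-119.7,100,-24.5 -> txyz [ -1.4  -1.2 -96.3] az -0.0002 rows 2.3
556,279,100,3 -> txyz [-270.2 -316.8  -96.4] az -0.4802 rows 10.2
556,279,30,3 -> txyz [-270.3 -316.8  -26.4] az -0.4802 rows 10.0
```

Call:
servo_tool:
  deltas:
    - {"tx":0,"ty":0,"tz":-15,"ax":0,"ay":0,"az":0,"claw":5}
    - {"tx":0,"ty":0,"tz":-50,"ax":0,"ay":0,"az":0,"claw":5}
    - {"tx":0,"ty":0,"tz":-85,"ax":0,"ay":0,"az":0,"claw":5}
    - {"tx":-20,"ty":-24,"tz":-96,"ax":0,"ay":0,"az":-0.06,"claw":5}
    - {"tx":-46,"ty":-54,"tz":-96,"ax":0,"ay":0,"az":-0.12,"claw":5}
    - {"tx":-72,"ty":-84,"tz":-96,"ax":0,"ay":0,"az":-0.18,"claw":5}
    - {"tx":-98,"ty":-115,"tz":-96,"ax":0,"ay":0,"az":-0.24,"claw":5}
    - {"tx":-124,"ty":-146,"tz":-96,"ax":0,"ay":0,"az":-0.3,"claw":5}
    - {"tx":-150,"ty":-176,"tz":-96,"ax":0,"ay":0,"az":-0.36,"claw":5}
    - {"tx":-176,"ty":-206,"tz":-96,"ax":0,"ay":0,"az":-0.42,"claw":5}
    - {"tx":-202,"ty":-237,"tz":-96,"ax":0,"ay":0,"az":-0.48,"claw":5}
    - {"tx":-225,"ty":-264,"tz":-96,"ax":0,"ay":0,"az":-0.48,"claw":5}

```text
time_s: 9.97
tcp_pos: [0.5741, 0.2145, 0.0994]
ee_rot: [[0.998, 0.055, 0.001], [0.055, -0.998, 0.001], [0.001, -0.0, -1.0]]
wrist_force: [0.7, 0.2, -0.3]
gripper_width: 0.091
gripper_force: 30.0
```

```bash
python3 d.py 556,279,100,3
```

```text
t 9.9667 p [574.1 214.5  99.4] psi 3.15 w 7.9 F [ 0.7  0.2 -0.3]
556,279,100,3 -> txyz [-14.5 -65.4  -0.5] az 0.0027 rows 1.6
```

The key is 90 mm long and has to lie along tray y, so it needs a further quarter turn to psi = -87.

Call:
servo_tool:
  deltas:
    - {"tx":-8,"ty":-30,"tz":0,"ax":0,"ay":0,"az":0.12,"claw":5}
    - {"tx":-14,"ty":-55,"tz":0,"ax":0,"ay":0,"az":0.24,"claw":5}
    - {"tx":-14.5,"ty":-65,"tz":0,"ax":0,"ay":0,"az":0.36,"claw":5}
    - {"tx":-14.5,"ty":-65,"tz":0,"ax":0,"ay":0,"az":0.48,"claw":5}
    - {"tx":-14.5,"ty":-65,"tz":0,"ax":0,"ay":0,"az":0.6,"claw":5}
    - {"tx":-14.5,"ty":-65,"tz":0,"ax":0,"ay":0,"az":0.72,"claw":5}
    - {"tx":-14.5,"ty":-65,"tz":0,"ax":0,"ay":0,"az":0.84,"claw":5}
    - {"tx":-14.5,"ty":-65,"tz":0,"ax":0,"ay":0,"az":0.96,"claw":5}
    - {"tx":-14.5,"ty":-65,"tz":0,"ax":0,"ay":0,"az":1.08,"claw":5}
    - {"tx":-14.5,"ty":-65,"tz":0,"ax":0,"ay":0,"az":1.2,"claw":5}
    - {"tx":-14.5,"ty":-65,"tz":0,"ax":0,"ay":0,"az":1.32,"claw":5}
    - {"tx":-14.5,"ty":-65,"tz":0,"ax":0,"ay":0,"az":1.44,"claw":5}

```text
time_s: 10.97
tcp_pos: [0.557, 0.2763, 0.0992]
ee_rot: [[0.176, -0.984, 0.0], [-0.984, -0.176, 0.0], [-0.0, -0.0, -1.0]]
wrist_force: [-0.4, 0.7, -0.2]
gripper_width: 0.089
gripper_force: 30.0
```

Call:
servo_tool:
  deltas:
    - {"tx":0,"ty":0,"tz":0,"ax":0,"ay":0,"az":0.12,"claw":5}
    - {"tx":0,"ty":0,"tz":0,"ax":0,"ay":0,"az":0.13,"claw":5}
    - {"tx":0,"ty":0,"tz":0,"ax":0,"ay":0,"az":0.13,"claw":5}
    - {"tx":0,"ty":0,"tz":0,"ax":0,"ay":0,"az":0.13,"claw":5}

```text
time_s: 11.3
tcp_pos: [0.5571, 0.2764, 0.0991]
ee_rot: [[0.055, -0.998, 0.0], [-0.998, -0.055, 0.0], [-0.0, -0.0, -1.0]]
wrist_force: [0.7, -0.6, 0.3]
gripper_width: 0.09
gripper_force: 30.0
```

```bash
python3 d.py 556,279,8,-87
python3 - <<'E'
from h import *
cv2.imwrite("pics/s3.png",cv2.resize(capture("scene")[150:400,340:640],None,fx=2,fy=2))
E
```

```text
t 11.3 p [557.1 276.4  99.1] psi -86.82 w 7.8 F [ 0.7 -0.6  0.3]
556,279,8,-87 -> txyz [-2.6  0.9 91.1] az 0.0031 rows 2.2
```

View pics/s3.png

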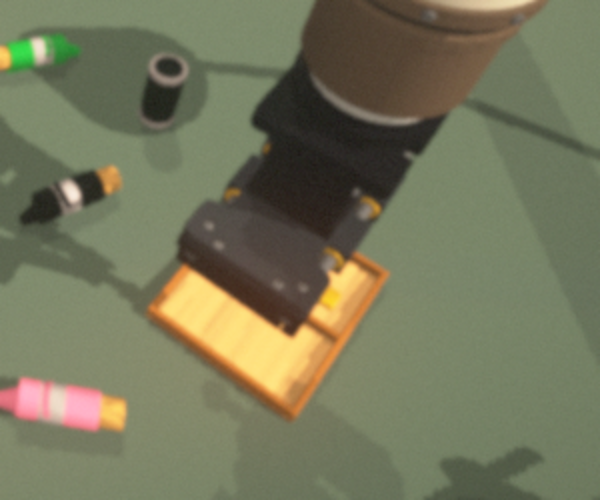

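The picture shows the key's touch plate at crop (330,297) beneath the gripper, running along tray y. I'll lower it.

Call:
servo_tool:
  deltas:
    - {"tx":-2.5,"ty":1,"tz":30,"ax":0,"ay":0,"az":0,"claw":5}
    - {"tx":-2.5,"ty":1,"tz":55,"ax":0,"ay":0,"az":0,"claw":5}
    - {"tx":-2.5,"ty":1,"tz":70,"ax":0,"ay":0,"az":0,"claw":5}
    - {"tx":-2.5,"ty":1,"tz":80,"ax":0,"ay":0,"az":0,"claw":5}
    - {"tx":-2.5,"ty":1,"tz":86,"ax":0,"ay":0,"az":0,"claw":5}
    - {"tx":-2.5,"ty":1,"tz":89,"ax":0,"ay":0,"az":0,"claw":5}
    - {"tx":-2.5,"ty":1,"tz":90.5,"ax":0,"ay":0,"az":0,"claw":5}
    - {"tx":-2.5,"ty":1,"tz":90.5,"ax":0,"ay":0,"az":0,"claw":5}
    - {"tx":-2.5,"ty":1,"tz":90.5,"ax":0,"ay":0,"az":0,"claw":20}
    - {"tx":-2.5,"ty":1,"tz":90.5,"ax":0,"ay":0,"az":0,"claw":20}
    - {"tx":-2.5,"ty":1,"tz":90.5,"ax":0,"ay":0,"az":0,"claw":20}
    - {"tx":-2.5,"ty":1,"tz":90.5,"ax":0,"ay":0,"az":0,"claw":20}

```text
time_s: 12.35
tcp_pos: [0.5562, 0.2791, 0.0091]
ee_rot: [[0.053, -0.999, 0.001], [-0.999, -0.053, 0.001], [-0.001, -0.001, -1.0]]
wrist_force: [-0.5, 0.8, -0.1]
gripper_width: 0.215
gripper_force: 0.0
```

Call:
servo_tool:
  deltas:
    - {"tx":0,"ty":0,"tz":-10,"ax":0,"ay":0,"az":0,"claw":20}
    - {"tx":0,"ty":0,"tz":-35,"ax":0,"ay":0,"az":0,"claw":20}
    - {"tx":0,"ty":0,"tz":-70,"ax":0,"ay":0,"az":0,"claw":20}
    - {"tx":0,"ty":0,"tz":-90,"ax":0,"ay":0,"az":0,"claw":30}
    - {"tx":0,"ty":0,"tz":-92,"ax":0,"ay":0,"az":0,"claw":40}
    - {"tx":0,"ty":0,"tz":-92,"ax":0,"ay":0,"az":0,"claw":40}

```text
time_s: 12.85
tcp_pos: [0.5568, 0.2797, 0.1033]
ee_rot: [[0.053, -0.999, 0.004], [-0.999, -0.053, 0.003], [-0.003, -0.004, -1.0]]
wrist_force: [0.0, 1.0, -0.6]
gripper_width: 0.379
gripper_force: 0.0
```

```bash
python3 d.py 669.5,109.3,100,-82 669.5,109.3,4,-82
```

```text
t 12.85 p [556.8 279.7 103.3] psi -86.96 w 33.0 F [ 0.   1.  -0.6]
669.5,109.3,100,-82 -> txyz [ 176.1 -103.5    3.2] az -0.0865 rows 4.9
669.5,109.3,4,-82 -> txyz [ 176.4 -103.1   99.2] az -0.0865 rows 5.4
```

Call:
servo_tool:
  deltas:
    - {"tx":176,"ty":-103,"tz":0,"ax":0,"ay":0,"az":0,"claw":40}
    - {"tx":176,"ty":-103,"tz":0,"ax":0,"ay":0,"az":0,"claw":40}
    - {"tx":176,"ty":-103,"tz":0,"ax":0,"ay":0,"az":0,"claw":40}
    - {"tx":176,"ty":-103,"tz":0,"ax":0,"ay":0,"az":0,"claw":40}
    - {"tx":176,"ty":-103,"tz":0,"ax":0,"ay":0,"az":0,"claw":40}
    - {"tx":176,"ty":-103,"tz":0,"ax":0,"ay":0,"az":0,"claw":40}
    - {"tx":176,"ty":-103,"tz":0,"ax":0,"ay":0,"az":0,"claw":40}
    - {"tx":176,"ty":-103,"tz":0,"ax":0,"ay":0,"az":0,"claw":40}

```text
time_s: 13.52
tcp_pos: [0.6672, 0.1082, 0.0991]
ee_rot: [[0.052, -0.999, -0.003], [-0.999, -0.052, -0.001], [0.0, 0.003, -1.0]]
wrist_force: [-0.1, 0.6, 0.4]
gripper_width: 0.459
gripper_force: 0.0
```

```bash
python3 d.py 669.5,109.3,3,-87
```

```text
t 13.5167 p [667.2 108.2  99.1] psi -87.02 w 40.0 F [-0.1  0.6  0.4]
669.5,109.3,3,-87 -> txyz [-1.  -2.6 96.1] az -0.0003 rows 2.3
```

Call:
servo_tool:
  deltas:
    - {"tx":-1,"ty":-2,"tz":30,"ax":0,"ay":0,"az":0,"claw":40}
    - {"tx":-1,"ty":-2,"tz":55,"ax":0,"ay":0,"az":0,"claw":40}
    - {"tx":-1,"ty":-2,"tz":73,"ax":0,"ay":0,"az":0,"claw":40}
    - {"tx":-1,"ty":-2,"tz":84,"ax":0,"ay":0,"az":0,"claw":40}
    - {"tx":-1,"ty":-2,"tz":90,"ax":0,"ay":0,"az":0,"claw":40}
    - {"tx":-1,"ty":-2,"tz":93.5,"ax":0,"ay":0,"az":0,"claw":40}
    - {"tx":-1,"ty":-2,"tz":95.5,"ax":0,"ay":0,"az":0,"claw":40}
    - {"tx":-1,"ty":-2,"tz":96,"ax":0,"ay":0,"az":0,"claw":14}
    - {"tx":-1,"ty":-2,"tz":96,"ax":0,"ay":0,"az":0,"claw":14}
    - {"tx":-1,"ty":-2,"tz":96,"ax":0,"ay":0,"az":0,"claw":14}
    - {"tx":-1,"ty":-2,"tz":96,"ax":0,"ay":0,"az":0,"claw":14}
    - {"tx":-1,"ty":-2,"tz":96,"ax":0,"ay":0,"az":0,"claw":14}

```text
time_s: 14.52
tcp_pos: [0.6704, 0.1097, 0.0051]
ee_rot: [[0.053, -0.999, 0.001], [-0.999, -0.053, 0.0], [-0.0, -0.001, -1.0]]
wrist_force: [-0.1, 0.2, 1.4]
gripper_width: 0.196
gripper_force: 5.7
```

```bash
python3 d.py 623,-272,100,-8
```

```text
t 14.5167 p [670.4 109.7   5.1] psi -86.97 w 17.0 F [-0.1  0.2  1.4]
623,-272,100,-8 -> txyz [378.6  67.4 -95.1] az -1.3783 rows 9.5
```

Call:
servo_tool:
  deltas:
    - {"tx":0,"ty":0,"tz":0,"ax":0,"ay":0,"az":0,"claw":24}
    - {"tx":0,"ty":0,"tz":0,"ax":0,"ay":0,"az":0,"claw":24}
    - {"tx":0,"ty":0,"tz":1,"ax":0,"ay":0,"az":0,"claw":24}
    - {"tx":0,"ty":0,"tz":1.5,"ax":0,"ay":0,"az":0,"claw":24}
    - {"tx":0,"ty":0,"tz":1.5,"ax":0,"ay":0,"az":0,"claw":12}
    - {"tx":0,"ty":0,"tz":1.5,"ax":0,"ay":0,"az":0,"claw":12}
    - {"tx":0,"ty":0,"tz":1.5,"ax":0,"ay":0,"az":0,"claw":12}
    - {"tx":0,"ty":0,"tz":1.5,"ax":0,"ay":0,"az":0,"claw":12}
    - {"tx":0,"ty":0,"tz":1.5,"ax":0,"ay":0,"az":0,"claw":12}
    - {"tx":0,"ty":0,"tz":1.5,"ax":0,"ay":0,"az":0,"claw":12}

```text
time_s: 15.35
tcp_pos: [0.67, 0.1097, 0.003]
ee_rot: [[0.053, -0.999, -0.0], [-0.999, -0.053, -0.0], [0.0, 0.0, -1.0]]
wrist_force: [-0.5, 0.2, 0.5]
gripper_width: 0.181
gripper_force: 30.0
```

```bash
python3 d.py 623,-272,100,-8
```

```text
t 15.35 p [670.  109.7   3. ] psi -86.96 w 15.8 F [-0.5  0.2  0.5]
623,-272,100,-8 -> txyz [378.6  67.2 -97. ] az -1.3782 rows 9.5
```

Call:
servo_tool:
  deltas:
    - {"tx":0,"ty":0,"tz":-12,"ax":0,"ay":0,"az":0,"claw":12}
    - {"tx":0,"ty":0,"tz":-45,"ax":0,"ay":0,"az":0,"claw":12}
    - {"tx":0,"ty":0,"tz":-80,"ax":0,"ay":0,"az":-0.1,"claw":12}
    - {"tx":25,"ty":4,"tz":-97,"ax":0,"ay":0,"az":-0.22,"claw":12}
    - {"tx":65,"ty":11,"tz":-97,"ax":0,"ay":0,"az":-0.34,"claw":12}
    - {"tx":105,"ty":18,"tz":-97,"ax":0,"ay":0,"az":-0.46,"claw":12}
    - {"tx":145,"ty":25,"tz":-97,"ax":0,"ay":0,"az":-0.58,"claw":12}
    - {"tx":185,"ty":32,"tz":-97,"ax":0,"ay":0,"az":-0.7,"claw":12}
    - {"tx":225,"ty":40,"tz":-97,"ax":0,"ay":0,"az":-0.82,"claw":12}
    - {"tx":265,"ty":47,"tz":-97,"ax":0,"ay":0,"az":-0.94,"claw":12}
    - {"tx":305,"ty":54,"tz":-97,"ax":0,"ay":0,"az":-1.06,"claw":12}
    - {"tx":340,"ty":61,"tz":-97,"ax":0,"ay":0,"az":-1.18,"claw":12}

```text
time_s: 16.35
tcp_pos: [0.6268, -0.2356, 0.1013]
ee_rot: [[0.945, -0.326, 0.001], [-0.326, -0.945, -0.001], [0.001, 0.0, -1.0]]
wrist_force: [0.8, -0.6, -1.2]
gripper_width: 0.186
gripper_force: 30.0
```

```bash
python3 d.py 623,-272,100,-8 623,-272,8,-8
```

```text
t 16.35 p [ 626.8 -235.6  101.3] psi -19.04 w 16.2 F [ 0.8 -0.6 -1.2]
623,-272,100,-8 -> txyz [ 8.3 35.7  1.3] az -0.1927 rows 0.9
623,-272,8,-8 -> txyz [ 8.2 35.7 93.3] az -0.1927 rows 2.4
```

Call:
servo_tool:
  deltas:
    - {"tx":8,"ty":36,"tz":0,"ax":0,"ay":0,"az":-0.1,"claw":12}
    - {"tx":8,"ty":36,"tz":0,"ax":0,"ay":0,"az":-0.19,"claw":12}
    - {"tx":8,"ty":36,"tz":30,"ax":0,"ay":0,"az":-0.19,"claw":12}
    - {"tx":8,"ty":36,"tz":60,"ax":0,"ay":0,"az":-0.19,"claw":12}
    - {"tx":8,"ty":36,"tz":75,"ax":0,"ay":0,"az":-0.19,"claw":12}
    - {"tx":8,"ty":36,"tz":83,"ax":0,"ay":0,"az":-0.19,"claw":12}
    - {"tx":8,"ty":36,"tz":88,"ax":0,"ay":0,"az":-0.19,"claw":12}
    - {"tx":8,"ty":36,"tz":90,"ax":0,"ay":0,"az":-0.19,"claw":12}
    - {"tx":8,"ty":36,"tz":90,"ax":0,"ay":0,"az":-0.19,"claw":12}

```text
time_s: 17.1
tcp_pos: [0.6235, -0.2698, 0.011]
ee_rot: [[0.989, -0.147, 0.002], [-0.147, -0.989, -0.001], [0.002, 0.0, -1.0]]
wrist_force: [-0.3, -0.1, -0.3]
gripper_width: 0.185
gripper_force: 30.0
```

```bash
python3 d.py 623,-272,7.5,-8
```

```text
t 17.1 p [ 623.5 -269.8   11. ] psi -8.44 w 16.1 F [-0.3 -0.1 -0.3]
623,-272,7.5,-8 -> txyz [-0.2  2.3  3.5] az -0.0077 rows 0.1
```

Call:
servo_tool:
  deltas:
    - {"tx":0,"ty":0,"tz":1.5,"ax":0,"ay":0,"az":0,"claw":12}
    - {"tx":0,"ty":0,"tz":3,"ax":0,"ay":0,"az":0,"claw":12}
    - {"tx":0,"ty":0,"tz":3,"ax":0,"ay":0,"az":0,"claw":12}
    - {"tx":0,"ty":0,"tz":3,"ax":0,"ay":0,"az":0,"claw":30}
    - {"tx":0,"ty":0,"tz":3,"ax":0,"ay":0,"az":0,"claw":30}
    - {"tx":0,"ty":0,"tz":3,"ax":0,"ay":0,"az":0,"claw":30}
    - {"tx":0,"ty":0,"tz":3,"ax":0,"ay":0,"az":0,"claw":30}
    - {"tx":0,"ty":0,"tz":-10,"ax":0,"ay":0,"az":0,"claw":30}
    - {"tx":0,"ty":0,"tz":-40,"ax":0,"ay":0,"az":0,"claw":40}
    - {"tx":0,"ty":0,"tz":-75,"ax":0,"ay":0,"az":0,"claw":50}
    - {"tx":0,"ty":0,"tz":-89,"ax":0,"ay":0,"az":0,"claw":50}
    - {"tx":0,"ty":0,"tz":-89,"ax":0,"ay":0,"az":0,"claw":50}

```text
time_s: 18.1
tcp_pos: [0.626, -0.2707, 0.1057]
ee_rot: [[0.989, -0.146, 0.011], [-0.146, -0.989, -0.003], [0.011, 0.002, -1.0]]
wrist_force: [-0.1, 0.1, 0.3]
gripper_width: 0.537
gripper_force: 0.0
```

```bash
python3 m.py top2.png "cup_large bell_key cup_small mouthpiece barrel jar cup_middle"; python3 d.py 563,114.3,100,-19
```

```text
cup_large 0.78 204 px 195.7 240.6 cen [485.6 271.4] rect [485.9 271.8] [34.  33.7] ang 89.1 BGR [157.  165.  177.5]
bell_key 0.5 168 px 192.1 209.5 cen [556.1 280.5] rect [556.  279.7] [14.1 88.7] ang 91.2 BGR [ 80. 172. 222.]
mouthpiece 0.85 444 px 324.5 248.6 cen [463.2 -18.5] rect [462.2 -17.9] [31.  87.8] ang 152.2 BGR [ 69. 127.  60.]
mouthpiece 0.79 430 px 264.5 206.0 cen [561.  115.1] rect [564.3 114.7] [29.3 89.8] ang 161.0 BGR [29. 30. 29.]
mouthpiece 0.63 372 px 215.8 145.3 cen [701.4 225. ] rect [702.3 223.5] [25.9 87.2] ang 126.6 BGR [121. 122. 183.]
barrel 0.51 226 px 267.5 264.6 cen [433.5 104. ] rect [433.6 104. ] [30.  38.8] ang 134.0 BGR [31.  30.  29.5]
jar 0.96 496 px 315.7 151.1 cen [677.7  -2.3] rect [677.9  -3. ] [52.7 53.2] ang 179.0 BGR [42. 42. 43.]
cup_middle 0.4 3272 px 193.0 225.7 cen [519.4 277.8] rect [520.3 277.7] [151.6 124.6] ang 3.1 BGR [109. 163. 213.]
t 18.5 p [ 622.1 -269.5   97.6] psi -8.47 w 50.2 F [ 0.7  0.1 -0.8]
563,114.3,100,-19 -> txyz [-115. -371.   -2.] az 0.1838 rows 9.3
```

View pics/top2.png

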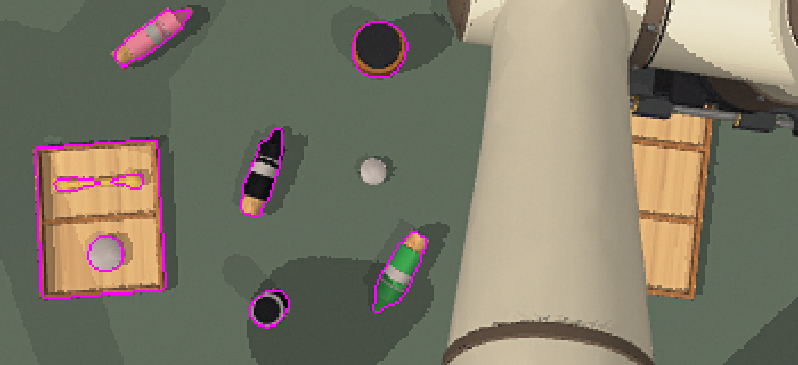

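The picture shows the key at crop (100,183) and the large cup at (106,253), one per compartment of tray_two. The jar and middle cup haven't moved. The mouthpiece is next.

Call:
servo_tool:
  deltas:
    - {"tx":-114,"ty":-371,"tz":-2,"ax":0,"ay":0,"az":0.184,"claw":50}
    - {"tx":-114,"ty":-371,"tz":-2,"ax":0,"ay":0,"az":0.184,"claw":50}
    - {"tx":-114,"ty":-371,"tz":-2,"ax":0,"ay":0,"az":0.184,"claw":50}
    - {"tx":-114,"ty":-371,"tz":-2,"ax":0,"ay":0,"az":0.184,"claw":50}
    - {"tx":-114,"ty":-371,"tz":-2,"ax":0,"ay":0,"az":0.184,"claw":50}
    - {"tx":-114,"ty":-371,"tz":-2,"ax":0,"ay":0,"az":0.184,"claw":50}
    - {"tx":-114,"ty":-371,"tz":-2,"ax":0,"ay":0,"az":0.184,"claw":50}
    - {"tx":-114,"ty":-371,"tz":-2,"ax":0,"ay":0,"az":0.184,"claw":50}
    - {"tx":-114,"ty":-371,"tz":-2,"ax":0,"ay":0,"az":0.184,"claw":50}
    - {"tx":-114,"ty":-371,"tz":-2,"ax":0,"ay":0,"az":0.184,"claw":50}
    - {"tx":-114,"ty":-371,"tz":-2,"ax":0,"ay":0,"az":0.184,"claw":50}
    - {"tx":-114,"ty":-371,"tz":-2,"ax":0,"ay":0,"az":0.184,"claw":50}

```text
time_s: 19.5
tcp_pos: [0.5643, 0.1146, 0.1005]
ee_rot: [[0.946, -0.324, -0.001], [-0.324, -0.946, -0.001], [-0.001, 0.001, -1.0]]
wrist_force: [0.1, -1.0, 0.4]
gripper_width: 0.577
gripper_force: 0.0
```

```bash
python3 d.py 564,114.3,8,-19
```

```text
t 19.5 p [564.3 114.6 100.5] psi -18.9 w 50.2 F [ 0.1 -1.   0.4]
564,114.3,8,-19 -> txyz [-0.1  0.3 92.5] az 0.0017 rows 2.2
```

Call:
servo_tool:
  deltas:
    - {"tx":0,"ty":0,"tz":30,"ax":0,"ay":0,"az":0,"claw":50}
    - {"tx":0,"ty":0,"tz":55,"ax":0,"ay":0,"az":0,"claw":50}
    - {"tx":0,"ty":0,"tz":73,"ax":0,"ay":0,"az":0,"claw":50}
    - {"tx":0,"ty":0,"tz":84,"ax":0,"ay":0,"az":0,"claw":50}
    - {"tx":0,"ty":0,"tz":90,"ax":0,"ay":0,"az":0,"claw":50}
    - {"tx":0,"ty":0,"tz":92,"ax":0,"ay":0,"az":0,"claw":22}
    - {"tx":0,"ty":0,"tz":92,"ax":0,"ay":0,"az":0,"claw":22}
    - {"tx":0,"ty":0,"tz":92,"ax":0,"ay":0,"az":0,"claw":22}
    - {"tx":0,"ty":0,"tz":92,"ax":0,"ay":0,"az":0,"claw":22}
    - {"tx":0,"ty":0,"tz":92,"ax":0,"ay":0,"az":0,"claw":22}
    - {"tx":0,"ty":0,"tz":92,"ax":0,"ay":0,"az":0,"claw":22}
    - {"tx":0,"ty":0,"tz":92,"ax":0,"ay":0,"az":0,"claw":22}

```text
time_s: 20.5
tcp_pos: [0.5653, 0.1143, 0.01]
ee_rot: [[0.946, -0.325, 0.002], [-0.325, -0.946, 0.001], [0.002, -0.001, -1.0]]
wrist_force: [-0.5, 0.6, 5.2]
gripper_width: 0.301
gripper_force: 30.0
```

```bash
python3 d.py 550.5,-262,110,-98
```

```text
t 20.5 p [565.3 114.3  10. ] psi -18.99 w 26.2 F [-0.5  0.6  5.2]
550.5,-262,110,-98 -> txyz [ 108.6  360.5 -100.2] az 1.379 rows 9.3
```

Call:
servo_tool:
  deltas:
    - {"tx":0,"ty":0,"tz":-15,"ax":0,"ay":0,"az":0,"claw":22}
    - {"tx":0,"ty":0,"tz":-50,"ax":0,"ay":0,"az":0,"claw":22}
    - {"tx":0,"ty":0,"tz":-85,"ax":0,"ay":0,"az":0.1,"claw":22}
    - {"tx":6,"ty":20,"tz":-100,"ax":0,"ay":0,"az":0.22,"claw":22}
    - {"tx":17,"ty":57,"tz":-100,"ax":0,"ay":0,"az":0.34,"claw":22}
    - {"tx":28,"ty":94,"tz":-100,"ax":0,"ay":0,"az":0.46,"claw":22}
    - {"tx":39,"ty":131,"tz":-100,"ax":0,"ay":0,"az":0.58,"claw":22}
    - {"tx":50,"ty":168,"tz":-100,"ax":0,"ay":0,"az":0.7,"claw":22}
    - {"tx":61,"ty":205,"tz":-100,"ax":0,"ay":0,"az":0.82,"claw":22}
    - {"tx":73,"ty":242,"tz":-100,"ax":0,"ay":0,"az":0.94,"claw":22}
    - {"tx":84,"ty":280,"tz":-100,"ax":0,"ay":0,"az":1.06,"claw":22}
    - {"tx":95,"ty":317,"tz":-100,"ax":0,"ay":0,"az":1.18,"claw":22}

```text
time_s: 21.5
tcp_pos: [0.5506, -0.2183, 0.1089]
ee_rot: [[0.053, -0.999, -0.0], [-0.999, -0.053, 0.0], [-0.0, 0.0, -1.0]]
wrist_force: [0.5, -0.4, 0.1]
gripper_width: 0.304
gripper_force: 30.0
```

```bash
python3 d.py 550.5,-262,110,-98
```

```text
t 21.5 p [ 550.6 -218.3  108.9] psi -86.95 w 26.5 F [ 0.5 -0.4  0.1]
550.5,-262,110,-98 -> txyz [43.7  2.4 -1.1] az 0.1928 rows 1.0
```

Call:
servo_tool:
  deltas:
    - {"tx":38,"ty":2,"tz":0,"ax":0,"ay":0,"az":0.12,"claw":22}
    - {"tx":42,"ty":2,"tz":0,"ax":0,"ay":0,"az":0.19,"claw":22}
    - {"tx":42,"ty":2,"tz":0,"ax":0,"ay":0,"az":0.19,"claw":22}
    - {"tx":42,"ty":2,"tz":25,"ax":0,"ay":0,"az":0.19,"claw":22}
    - {"tx":42,"ty":2,"tz":50,"ax":0,"ay":0,"az":0.19,"claw":22}
    - {"tx":42,"ty":2,"tz":70,"ax":0,"ay":0,"az":0.19,"claw":22}
    - {"tx":42,"ty":2,"tz":82,"ax":0,"ay":0,"az":0.19,"claw":22}
    - {"tx":42,"ty":2,"tz":88,"ax":0,"ay":0,"az":0.19,"claw":22}
    - {"tx":42,"ty":2,"tz":91,"ax":0,"ay":0,"az":0.19,"claw":22}
    - {"tx":42,"ty":2,"tz":91,"ax":0,"ay":0,"az":0.19,"claw":22}
    - {"tx":42,"ty":2,"tz":91,"ax":0,"ay":0,"az":0.19,"claw":22}

```text
time_s: 22.42
tcp_pos: [0.5524, -0.2584, 0.0188]
ee_rot: [[-0.129, -0.992, 0.001], [-0.992, 0.129, -0.0], [0.0, -0.001, -1.0]]
wrist_force: [0.2, 0.5, 0.2]
gripper_width: 0.303
gripper_force: 30.0
```

```bash
python3 d.py 550.5,-262,14.5,-98
```

```text
t 22.4167 p [ 552.4 -258.4   18.8] psi -97.42 w 26.4 F [0.2 0.5 0.2]
550.5,-262,14.5,-98 -> txyz [3.9 1.4 4.3] az 0.0101 rows 0.1
```

Call:
servo_tool:
  deltas:
    - {"tx":2,"ty":1,"tz":2,"ax":0,"ay":0,"az":0.01,"claw":22}
    - {"tx":3,"ty":1,"tz":3.5,"ax":0,"ay":0,"az":0.01,"claw":22}
    - {"tx":3,"ty":1,"tz":4.2,"ax":0,"ay":0,"az":0.01,"claw":22}
    - {"tx":3,"ty":1,"tz":4.2,"ax":0,"ay":0,"az":0.01,"claw":22}
    - {"tx":3,"ty":1,"tz":4.2,"ax":0,"ay":0,"az":0.01,"claw":42}
    - {"tx":3,"ty":1,"tz":4.2,"ax":0,"ay":0,"az":0.01,"claw":42}
    - {"tx":3,"ty":1,"tz":4.2,"ax":0,"ay":0,"az":0.01,"claw":42}
    - {"tx":3,"ty":1,"tz":4.2,"ax":0,"ay":0,"az":0.01,"claw":42}
    - {"tx":3,"ty":1,"tz":-10,"ax":0,"ay":0,"az":0.01,"claw":42}
    - {"tx":3,"ty":1,"tz":-40,"ax":0,"ay":0,"az":0.01,"claw":42}
    - {"tx":3,"ty":1,"tz":-75,"ax":0,"ay":0,"az":0.01,"claw":60}
    - {"tx":3,"ty":1,"tz":-100,"ax":0,"ay":0,"az":0.01,"claw":60}

```text
time_s: 23.42
tcp_pos: [0.5511, -0.2618, 0.1206]
ee_rot: [[-0.14, -0.99, 0.002], [-0.99, 0.14, -0.001], [0.001, -0.002, -1.0]]
wrist_force: [1.0, -0.4, -0.1]
gripper_width: 0.561
gripper_force: 0.0
```

```bash
python3 d.py 433,105,120,-98 478,-251.6,120,-8
```

```text
t 23.4167 p [ 551.1 -261.8  120.6] psi -98.04 w 48.8 F [ 1.  -0.4 -0.1]
433,105,120,-98 -> txyz [-3.467e+02  1.682e+02 -1.000e-01] az -0.0007 rows 9.2
478,-251.6,120,-8 -> txyz [ 0.1 73.8  0.4] az -1.5715 rows 1.8
```

Call:
servo_tool:
  deltas:
    - {"tx":-347,"ty":168,"tz":0,"ax":0,"ay":0,"az":0,"claw":70}
    - {"tx":-347,"ty":168,"tz":0,"ax":0,"ay":0,"az":0,"claw":70}
    - {"tx":-347,"ty":168,"tz":0,"ax":0,"ay":0,"az":0,"claw":70}
    - {"tx":-347,"ty":168,"tz":0,"ax":0,"ay":0,"az":0,"claw":70}
    - {"tx":-347,"ty":168,"tz":0,"ax":0,"ay":0,"az":0,"claw":70}
    - {"tx":-347,"ty":168,"tz":0,"ax":0,"ay":0,"az":0,"claw":70}
    - {"tx":-347,"ty":168,"tz":0,"ax":0,"ay":0,"az":0,"claw":70}
    - {"tx":-347,"ty":168,"tz":0,"ax":0,"ay":0,"az":0,"claw":70}
    - {"tx":-347,"ty":168,"tz":0,"ax":0,"ay":0,"az":0,"claw":70}
    - {"tx":-347,"ty":168,"tz":0,"ax":0,"ay":0,"az":0,"claw":70}
    - {"tx":-347,"ty":168,"tz":0,"ax":0,"ay":0,"az":0,"claw":70}
    - {"tx":-347,"ty":168,"tz":0,"ax":0,"ay":0,"az":0,"claw":70}

```text
time_s: 24.42
tcp_pos: [0.4326, 0.1061, 0.1181]
ee_rot: [[-0.139, -0.99, 0.0], [-0.99, 0.139, 0.0], [-0.0, -0.0, -1.0]]
wrist_force: [0.3, 0.3, -0.0]
gripper_width: 0.803
gripper_force: 0.0
```

```bash
python3 d.py 433,105,22,-98
```

```text
t 24.4167 p [432.6 106.1 118.1] psi -97.97 w 69.8 F [ 0.3  0.3 -0. ]
433,105,22,-98 -> txyz [ 1.  -0.6 96.1] az 0.0006 rows 2.3
```

Call:
servo_tool:
  deltas:
    - {"tx":1,"ty":0,"tz":30,"ax":0,"ay":0,"az":0,"claw":70}
    - {"tx":1,"ty":0,"tz":60,"ax":0,"ay":0,"az":0,"claw":70}
    - {"tx":1,"ty":0,"tz":80,"ax":0,"ay":0,"az":0,"claw":70}
    - {"tx":1,"ty":0,"tz":92,"ax":0,"ay":0,"az":0,"claw":70}
    - {"tx":1,"ty":0,"tz":96,"ax":0,"ay":0,"az":0,"claw":45}
    - {"tx":1,"ty":0,"tz":96,"ax":0,"ay":0,"az":0,"claw":35}
    - {"tx":1,"ty":0,"tz":96,"ax":0,"ay":0,"az":0,"claw":28}
    - {"tx":1,"ty":0,"tz":96,"ax":0,"ay":0,"az":0,"claw":28}
    - {"tx":1,"ty":0,"tz":96,"ax":0,"ay":0,"az":0,"claw":28}
    - {"tx":1,"ty":0,"tz":96,"ax":0,"ay":0,"az":0,"claw":28}
    - {"tx":1,"ty":0,"tz":96,"ax":0,"ay":0,"az":0,"claw":28}
    - {"tx":1,"ty":0,"tz":96,"ax":0,"ay":0,"az":0,"claw":28}

```text
time_s: 25.42
tcp_pos: [0.4328, 0.1049, 0.0226]
ee_rot: [[-0.14, -0.99, 0.001], [-0.99, 0.14, 0.0], [-0.001, -0.001, -1.0]]
wrist_force: [-0.4, -0.5, 3.8]
gripper_width: 0.372
gripper_force: 30.0
```

```bash
python3 d.py 478,-251.6,110,-98
```

```text
t 25.4167 p [432.8 104.9  22.6] psi -98.06 w 32.4 F [-0.4 -0.5  3.8]
478,-251.6,110,-98 -> txyz [346.6 -94.8 -87.5] az -0.0011 rows 8.9
```

Call:
servo_tool:
  deltas:
    - {"tx":0,"ty":0,"tz":-15,"ax":0,"ay":0,"az":0,"claw":28}
    - {"tx":0,"ty":0,"tz":-45,"ax":0,"ay":0,"az":0,"claw":28}
    - {"tx":5,"ty":-1,"tz":-75,"ax":0,"ay":0,"az":0,"claw":28}
    - {"tx":35,"ty":-9,"tz":-88,"ax":0,"ay":0,"az":0,"claw":28}
    - {"tx":74,"ty":-20,"tz":-88,"ax":0,"ay":0,"az":0,"claw":28}
    - {"tx":113,"ty":-31,"tz":-88,"ax":0,"ay":0,"az":0,"claw":28}
    - {"tx":152,"ty":-42,"tz":-88,"ax":0,"ay":0,"az":0,"claw":28}
    - {"tx":191,"ty":-53,"tz":-88,"ax":0,"ay":0,"az":0,"claw":28}
    - {"tx":230,"ty":-64,"tz":-88,"ax":0,"ay":0,"az":0,"claw":28}
    - {"tx":269,"ty":-75,"tz":-88,"ax":0,"ay":0,"az":0,"claw":28}
    - {"tx":305,"ty":-84,"tz":-88,"ax":0,"ay":0,"az":0,"claw":28}
    - {"tx":330,"ty":-91,"tz":-88,"ax":0,"ay":0,"az":0,"claw":28}

```text
time_s: 26.42
tcp_pos: [0.4761, -0.2377, 0.1098]
ee_rot: [[-0.142, -0.99, -0.0], [-0.99, 0.142, -0.0], [0.0, 0.0, -1.0]]
wrist_force: [1.1, 0.8, -0.4]
gripper_width: 0.372
gripper_force: 30.0
```

```bash
python3 d.py 478,-251.6,27,-98
python3 - <<'E'
from h import *
cv2.imwrite("pics/s4.png",cv2.resize(capture("scene")[60:260,130:430],None,fx=2,fy=2))
E
```

```text
t 26.4167 p [ 476.1 -237.7  109.8] psi -98.19 w 32.4 F [ 1.1  0.8 -0.4]
478,-251.6,27,-98 -> txyz [13.5 -3.9 82.8] az -0.0033 rows 2.0
```

View pics/s4.png

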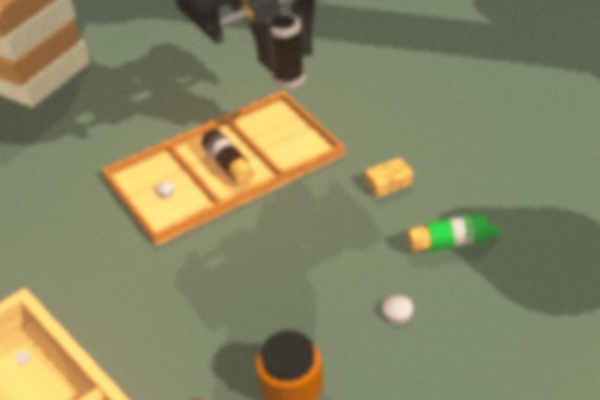

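The small cup at crop (165,189) and the mouthpiece at (228,157) lie flat in their compartments. The barrel hangs upright at (288,50) over the empty third compartment. I'll lower it.

Call:
servo_tool:
  deltas:
    - {"tx":13,"ty":-4,"tz":0,"ax":0,"ay":0,"az":0,"claw":28}
    - {"tx":13,"ty":-4,"tz":20,"ax":0,"ay":0,"az":0,"claw":28}
    - {"tx":13,"ty":-4,"tz":45,"ax":0,"ay":0,"az":0,"claw":28}
    - {"tx":13,"ty":-4,"tz":63,"ax":0,"ay":0,"az":0,"claw":28}
    - {"tx":13,"ty":-4,"tz":73,"ax":0,"ay":0,"az":0,"claw":28}
    - {"tx":13,"ty":-4,"tz":79,"ax":0,"ay":0,"az":0,"claw":28}
    - {"tx":13,"ty":-4,"tz":81,"ax":0,"ay":0,"az":0,"claw":28}
    - {"tx":13,"ty":-4,"tz":81,"ax":0,"ay":0,"az":0,"claw":28}
    - {"tx":13,"ty":-4,"tz":81,"ax":0,"ay":0,"az":0,"claw":28}

```text
time_s: 27.22
tcp_pos: [0.4793, -0.2483, 0.0299]
ee_rot: [[-0.14, -0.99, 0.002], [-0.99, 0.14, -0.001], [0.0, -0.002, -1.0]]
wrist_force: [-0.6, -0.2, -0.6]
gripper_width: 0.377
gripper_force: 30.0
```

```bash
python3 d.py 478,-251.6,27,-98
```

```text
t 27.2167 p [ 479.3 -248.3   29.9] psi -98.05 w 32.8 F [-0.6 -0.2 -0.6]
478,-251.6,27,-98 -> txyz [3.4 0.8 2.9] az -0.0008 rows 0.1
```

Call:
servo_tool:
  deltas:
    - {"tx":1,"ty":1,"tz":1.5,"ax":0,"ay":0,"az":0,"claw":28}
    - {"tx":2,"ty":1,"tz":2.7,"ax":0,"ay":0,"az":0,"claw":28}
    - {"tx":2,"ty":1,"tz":2.7,"ax":0,"ay":0,"az":0,"claw":28}
    - {"tx":2,"ty":1,"tz":2.7,"ax":0,"ay":0,"az":0,"claw":28}
    - {"tx":2,"ty":1,"tz":2.7,"ax":0,"ay":0,"az":0,"claw":34}
    - {"tx":2,"ty":1,"tz":2.7,"ax":0,"ay":0,"az":0,"claw":40}
    - {"tx":2,"ty":1,"tz":2.7,"ax":0,"ay":0,"az":0,"claw":52}
    - {"tx":2,"ty":1,"tz":2.7,"ax":0,"ay":0,"az":0,"claw":52}
    - {"tx":2,"ty":1,"tz":2.7,"ax":0,"ay":0,"az":0,"claw":52}

```text
time_s: 27.97
tcp_pos: [0.4772, -0.2501, 0.0263]
ee_rot: [[-0.14, -0.99, 0.0], [-0.99, 0.14, -0.0], [0.0, -0.0, -1.0]]
wrist_force: [-1.3, 0.1, -0.3]
gripper_width: 0.565
gripper_force: 0.0
```

Call:
servo_tool:
  deltas:
    - {"tx":0,"ty":0,"tz":-15,"ax":0,"ay":0,"az":0,"claw":52}
    - {"tx":0,"ty":0,"tz":-45,"ax":0,"ay":0,"az":0,"claw":52}
    - {"tx":0,"ty":0,"tz":-80,"ax":0,"ay":0,"az":0,"claw":52}
    - {"tx":0,"ty":0,"tz":-120,"ax":0,"ay":0,"az":0,"claw":52}
    - {"tx":-40,"ty":0,"tz":-130,"ax":0,"ay":0,"az":0,"claw":52}
    - {"tx":-80,"ty":0,"tz":-130,"ax":0,"ay":0,"az":0,"claw":52}
    - {"tx":-120,"ty":0,"tz":-130,"ax":0,"ay":0,"az":0,"claw":52}
    - {"tx":-160,"ty":0,"tz":-130,"ax":0,"ay":0,"az":0,"claw":52}
    - {"tx":-200,"ty":0,"tz":-130,"ax":0,"ay":0,"az":0,"claw":52}
    - {"tx":-235,"ty":0,"tz":-130,"ax":0,"ay":0,"az":0,"claw":52}
    - {"tx":-250,"ty":0,"tz":-130,"ax":0,"ay":0,"az":0,"claw":52}
    - {"tx":-250,"ty":0,"tz":-130,"ax":0,"ay":0,"az":0,"claw":52}

```text
time_s: 28.97
tcp_pos: [0.5129, 0.0004, 0.1564]
ee_rot: [[-0.136, -0.991, 0.001], [-0.991, 0.136, 0.0], [-0.001, -0.001, -1.0]]
wrist_force: [0.6, -0.7, -0.4]
gripper_width: 0.6
gripper_force: 0.0
```

```bash
python3 m.py top3.png "cup_large bell_key cup_small mouthpiece barrel jar"
python3 - <<'E'
from h import *
cv2.imwrite("pics/s5.png",capture("scene"))
E
```

```text
bell_key 0.75 214 px 192.5 209.5 cen [556.1 279.8] rect [556.3 279.8] [16.5 89.1] ang 92.4 BGR [ 86. 181. 229.]
mouthpiece 0.88 431 px 215.8 145.2 cen [701.7 225. ] rect [703.1 223.3] [28.8 91.4] ang 125.2 BGR [121. 128. 189.]
mouthpiece 0.77 437 px 430.9 207.8 cen [ 550.7 -259.9] rect [ 550.3 -261.1] [88.7 28.2] ang 82.7 BGR [31. 34. 37.]
barrel 0.55 283 px 429.4 241.2 cen [ 477.3 -241.1] rect [ 477.7 -241.4] [44.9 29.7] ang 89.1 BGR [32. 32. 31.]
barrel 0.16 1905 px 190.0 211.5 cen [548.9 269.1] rect [544.5 263. ] [ 94.9 121.5] ang 94.6 BGR [120. 180. 227.]
jar 0.56 494 px 315.4 151.1 cen [677.8  -1.8] rect [677.9  -1.9] [50.5 53.2] ang 179.0 BGR [44. 45. 45.]
```

View pics/top3.png

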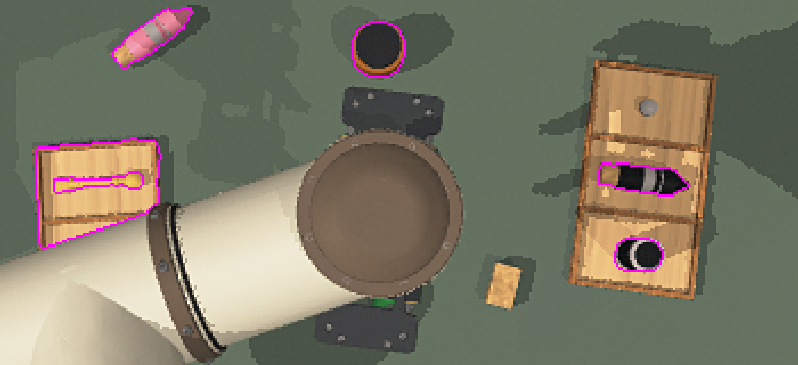

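View pics/s5.png

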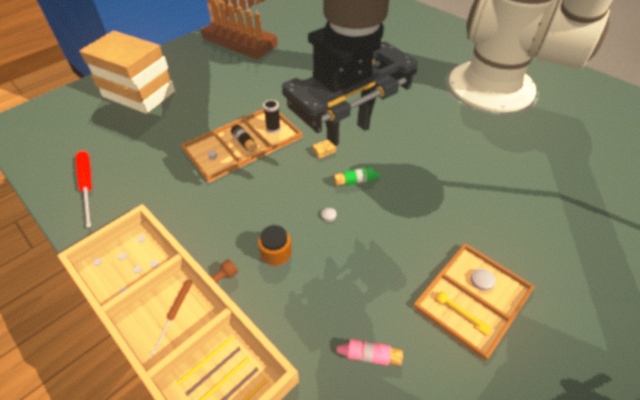

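All five pieces are in place in the scene picture. Barrel (272,115), mouthpiece (243,138) and small cup (213,155) are in tray_three, and large cup (484,280) and key (463,312) are in tray_two. The middle cup (329,215) and jar (275,246) are at their starting pixels.

```bash
python3 -c "
from station import *
print(finish_job())"
```

```text
the job is handed in; nothing more can be done
None
```

Both kits are packed and handed in, with every piece seen in its own compartment and the jar and middle cup left where they were, but my first descent hit the bench with a 147 N wrist reading, over the 120 N limit, so the run may be judged failed.

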